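Free the ratchet and lower the curing lamp

TASK

Lower the curing lamp over the tray of bonded carbon slats: with a fingertip press the red thumb pad of its ratchet pawl down until the pawl snaps over and stays clear of the teeth, then push the lamp arm gently all the way down onto its rest by the black pad on top of the lamp head. Only press and push: do not force the arm against the teeth, lift it or let it slam, leave the pawl off, and leave everything else on the bench where it is.

Things in the scene. Friction and masses are not known exactly. Their poses are not given: they have to be found in the camera images.
- lamp: bench infrared curing lamp, fixed to the table. Origin on the table below the hinge; x along the hinge axis, y along the arm towards the lamp head, z up. Off-white base plate 170 x 390 x 12 mm (y -110 to +280). Two cheek plates, 60 mm over their outsides, carry the hinge at 150 mm height and the pawl's pivot at y -78, height 206 mm. Control box 54 mm high on the plate below the pawl's tail.
- hinge (a point): point on the hinge axis of the lamp arm, mid-width, 150 mm above the table; axes as lamp (x is the hinge axis, y points level towards the lamp head). Fixed to the lamp's base.
- lamp_arm (a joint): angle of the arm above level, rad. 0: down on its rest (end of travel). Starts at 0.4 to 0.7. The pawl catches a toothed quadrant on the arm (a tooth every 0.13 rad): engaged, the arm clicks upward freely but goes down at most one tooth. Pawl off: the stiff hinge stays where left and goes down under 3 to 9 N on the black pad. Arm with head 0.85 kg, sprung.
- push_pad (a point): centre of the top face of the black push pad (130 mm along the hinge axis x 62 mm along the arm) on top of the steel lamp head, 217 mm from the hinge along the arm and 12 mm above the arm's centre line; moves and tilts with the arm (z: the face's normal). Height 162 mm with the arm down, 240 to 300 mm at the start. Head 220 x 130 mm, hood 58 mm below the centre line. Nothing above the pad.
- pawl (a joint): angle of the pawl, rad. 0 to 0.1: engaged in the teeth (or riding on one). Grows as the thumb pad on its tail is pressed down; stop at 0.34. A spring plunger pulls it back into the teeth below about 0.17 and throws it on to the stop beyond that, where it stays off without being held. About 4 to 6 N on the thumb pad throws it.
- pawl_pad (a point): centre of the top face of the red thumb pad (38 mm along the hinge axis x 36 mm along the arm) on the pawl's tail, on the side of the hinge away from the lamp head: 133 mm behind the hinge, 208 to 214 mm above the table while engaged; it goes down some 18 mm until the pawl meets its stop. Moves with the pawl.
- tray: loose aluminium tray 150 x 130 x 18 mm on the base plate under the lamp head, 175 mm along the arm from the hinge; origin under its centre. Leave alone.
- slat_a: black carbon slat 110 x 22 x 9 mm with cream tape ends, lying in the tray; origin under its centre. Leave alone.
- slat_b: the second such slat in the tray. Leave alone.
- resin_pot: open grey resin pot, diameter 76 mm, 100 mm high, cream tape bands; origin under its centre. Stands beside the lamp. Leave alone.
- tape_roll: roll of cream masking tape lying flat, diameter 90 mm, 24 mm high; origin under its centre. Leave alone.
- hardener_jar: amber jar with a white cap, diameter 64 mm, 85 mm high; origin under its centre. Leave alone.
- brush: glue brush, wooden handle, 200 x 42 x 20 mm, lying beyond the head's end of the lamp's base plate; origin under its middle. Leave alone.
- spray_bottle: white spray bottle with a red head, diameter 68 mm, about 190 mm high, standing beyond the lamp head's end of the base plate; origin under its centre. Leave alone.

How it is judged:
On the way, in this order (a step that is already met when the one before it is completed fails the run):
1. the pawl is pressed over to its off position while the lamp arm is still raised (value of joint pawl above 0.28 rad and value of joint lamp_arm above 0.22 rad), for 0.2 s.
2. the lamp arm is pushed down onto its rest (value of joint lamp_arm below 0.03 rad), for 0.2 s.
At the end, for the whole second after the job is handed in: The lamp arm lies on its rest (within 0.03 rad of level) and is still, the pawl is off (above 0.28 rad), and tray, slats, pot, tape, jar, brush and bottle are within 40 mm of where they stood (value of joint lamp_arm below 0.03 rad and value of joint pawl above 0.28 rad and velocity of joint lamp_arm between -0.05 and 0.05 rad/s and distance of each of tray, slat_a, slat_b, resin_pot, tape_roll, hardener_jar, brush, spray_bottle from where it was at the start of the episode below 0.04 m); the robot touches nothing.
It fails at once if the lamp arm was lifted instead of lowered (above 0.85 rad) (value of joint lamp_arm above 0.85 rad).
It fails at once if the lamp arm was slammed down (faster than 2 rad/s) (velocity of joint lamp_arm below -2 rad/s).
It fails at once if the lamp was forced (fingers pressing on it with more than 40 N) (contact force between the fingers and lamp above 40 N).
It fails at once if the tray or a slat was moved or lifted (more than 40 mm) (distance of any of tray, slat_a, slat_b from where it was at the start of the episode above 0.04 m).
It fails at once if the pot, tape, jar, brush or bottle was moved or lifted (more than 40 mm) (distance of any of resin_pot, tape_roll, hardener_jar, brush, spray_bottle from where it was at the start of the episode above 0.04 m).
It also fails if it takes over 42 s, if anything falls off the work surface, if the arm or the gripper's body presses on something with over 40 N, if the wrist force passes 120 N, or if a joint passes its speed limit or range.

ROBOT

A 6-joint arm with a two-finger parallel gripper is mounted at the origin on the work surface. World frame = base frame: x ahead of the robot, y to its left, z up, the work surface at z = 0. Lengths are in m, angles in rad, forces in N, time in s.
With the tool pointing down it reaches from about 0.25 to 0.725 m from the base axis. Payload 4 kg.
Tool frame: the origin (TCP) lies midway between the tips of the shut fingers; the grasp point (between the pads) lies 19 mm behind it (manip.grip_depth is the distance from the TCP to the grasp point, in m); z points along the fingers, y is the line along which they close (so a half turn about z gives the same grasp; the last joint's range is limited). The gripper opens to 85 mm and grips with 20 to 120 N. Pads are 22 mm wide; open, the fingers measure 114 mm over their backs; the gripper's body (76 mm by 85 mm) begins 54 mm behind the grasp point. The pads swing forward as they close: fully open they stand 13 mm farther back than shut.
Start: joints at [1.345, 0.241, 0.005, 1.335, 0, 1.571], TCP at [0.112, 0.487, 0.231] pointing down, gripper open.
Joint ranges: [-2.72, 2.72], [-1.05, 1.87], [-1.09, 1.28], [-1.99, 2.15], [-1.42, 1.44], [-3.14, 3.14]. Speed limits (rad/s): [2.79, 2.79, 3.14, 3.14, 3.14, 3.14].

INTERFACE

Orientations are given as [roll, pitch, yaw] about the fixed x, y, z axes, in that order (R = Rz(yaw) Ry(pitch) Rx(roll)).
In Python, from plant import manip, solve_ik, vision gives the robot as it stands. Calls block until the motion is done:
- manip.move_pose(position, orientation): joint-space move of the TCP to a pose.
- manip.move_linear(position, attitude=None, vel=0.15): straight line of the TCP; attitude=None keeps the orientation; vel is the mean speed in m/s.
- manip.set_joints(angles): joint-space move.
- manip.set_gripper(opening, strength=None): finger opening in m; strength is the grip in N (None keeps the last); returns when the fingers have stopped.
- manip.wait(seconds).
- solve_ik(position, orientation): joint angles nearest the present ones, or None.
- manip.sense(): the state.
- vision.capture(name): name is "side" or "top"; returns (picture, depth): 420x560x3 uint8, red, green, blue; 420x560 float32, m along the optical axis (not along the pixel's ray), 0 where there is no reading.
- vision.calibration(name): a dict with "fx", "fy", "cx", "cy" (pixels), "dist" ([k1, k2, p1, p2, k3] as OpenCV has them; the pictures are not rectified), "extrinsics" (4x4, takes a point from camera to world coordinates). Camera axes: x right, y up, looking along -z (the intrinsics and any distortion apply to the point x, -y, -z); pixel columns grow to the right and rows downward; lengths in m; the calibration is good to about 2 mm. A picture is of the moment at which its call begins. calibration takes no time and is no camera call.
A pose or a line that the arm cannot do raises manip.PlanningError and nothing moves.
- manip.job_done(): hands the job in; it is judged then, once.
Trained networks look in the newest picture that a camera, given by its name, has taken for a name from the list of things; names that differ only in an ending like _2 or _b are one class to them, and where a whole thing is asked for, a point or a joint stands for the part that bears it (a point fixed in the world has none). Each returns a list of dicts, best first, with "p" (0 to 1); they miss things now and then, are a little off and sometimes report something else, mostly with a low value. They report only what shows in the picture. A call takes as long as a camera call.
- vision.look_for(camera, query): "position" ([x, y, z] in m, in the coordinates of the camera as it stood for that picture, good to about 4 mm: the middle of the surface that is visible of it).
- vision.silhouettes(camera, query): "mask" (420x560 bool, what is visible of it).
- vision.tip_of(camera, query): "position" ([x, y, z] in m, in the coordinates of the camera as it stood for that picture, good to about 4 mm: a listed point, or the origin of a listed thing).
The state is a dict: "time": time; "q": joint angles; "qvel": joint speeds; "tau": joint torques, N m; "eef_pos": TCP position; "eef_rot": TCP orientation; "wrist_force": force on the tool from outside, world axes, zero at the start; "ft_torque": the same for the moment, N m; "width": finger opening in m; "gripper_force": force on a finger pad.
Only numpy, scipy, OpenCV 4.12 (cv2) and the standard library are available. Lean on these libraries where they do the work, as an engineer would, in place of code of your own. Each camera call takes 0.05 s, during which the arm holds its last target. There are 200 camera calls.

## Working session

There is one attempt and no reset: what is moved stays moved. The work goes in short steps, each a Python script; the robot and the scene stay as the last script left them, time stands still between calls to the robot, and variables do not carry over. Pictures are saved under pics/ and viewed, at most 10 in all, crops included, and the job is handed in when it is done.

```bash
mkdir -p pics; ls
cat > h.py <<'E'
import numpy as np, cv2
from plant import manip, solve_ik, vision
def w(cam,p):
    T=np.array(vision.calibration(cam)["extrinsics"]); return T[:3,:3]@np.array(p)+T[:3,3]
E
python3 - <<'E'
from h import *
ims=[]
for c in ("side","top"):
    im,d=vision.capture(c); cv2.imwrite(f"pics/{c}1.png",im[:,:,::-1])
    for q in ("pawl_pad","push_pad","hinge","lamp","resin_pot","spray_bottle"):
        r=vision.tip_of(c,q)
        print(c,q,[(round(x["p"],2),w(c,x["position"]).round(3).tolist()) for x in r[:2]])
s=manip.sense();print(s["time"],s["eef_rot"],s["wrist_force"])
E
```

```text
pics
side pawl_pad [(0.75, [0.592, -0.222, 0.21])]
side push_pad [(0.72, [0.537, 0.086, 0.268]), (0.54, [0.572, -0.095, 0.146])]
side hinge [(0.96, [0.571, -0.092, 0.151])]
side lamp [(0.81, [0.566, -0.092, 0.002])]
side resin_pot [(0.56, [0.704, -0.036, -0.005])]
side spray_bottle []
top pawl_pad [(0.94, [0.593, -0.225, 0.216])]
top push_pad [(0.92, [0.54, 0.087, 0.272])]
top hinge [(0.69, [0.571, -0.088, 0.148])]
top lamp [(0.83, [0.568, -0.092, -0.001])]
top resin_pot [(0.92, [0.704, -0.039, 0.001]), (0.45, [0.467, 0.344, -0.002])]
top spray_bottle [(0.93, [0.467, 0.344, 0.001])]
0.7 [3.14151065e+00 6.10861079e-06 2.91576745e+00] [0.30329331 0.133026   0.22511635]
```

View pics/side1.png

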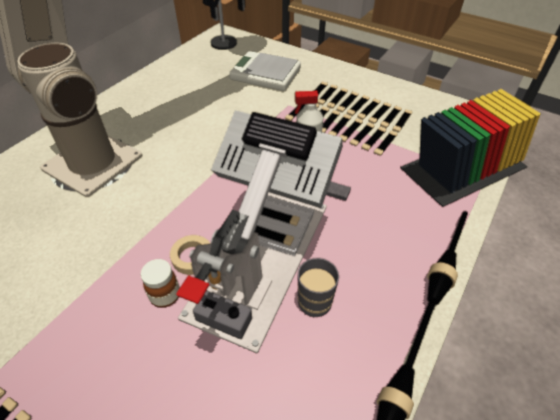

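View pics/top1.png

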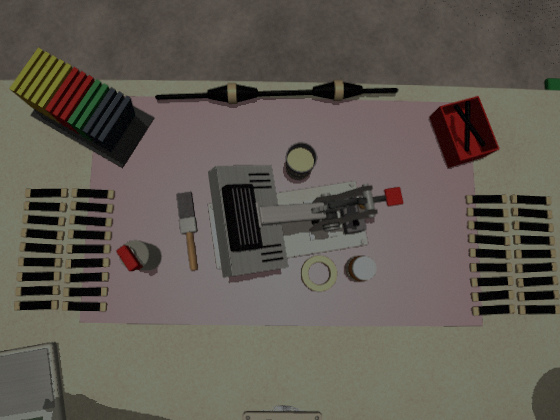

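The pictures agree with the networks. The red thumb pad is at about (193,290) in side and (394,196) in top, and the black pad at (280,136) and (243,217). The measured distances fit too: 133 mm behind the hinge, with the arm at about 0.53 rad. Next I press the pawl.

Run:
```python
from h import *
P=np.array([0.593,-0.223])
manip.set_gripper(0.0)
s=manip.sense(); e=s["eef_pos"]
rot=s["eef_rot"]
manip.move_linear([e[0],e[1],0.38],vel=0.25)
for yaw in (1.742-np.pi/2,1.742+np.pi/2,1.742,1.742-np.pi):
    o=[np.pi,0,yaw]
    q=solve_ik([*P,0.38],o); q2=solve_ik([*P,0.18],o)
    print(yaw,None if q is None else np.round(q,2),q2 is not None)
    if q is not None and q2 is not None and abs(q[5])<2.8: break
manip.move_pose([*P,0.38],o)
manip.move_linear([*P,0.235],vel=0.15)
manip.wait(0.2)
s=manip.sense(); b=np.array(s["wrist_force"]); print(s["time"],s["eef_pos"],b)
z=0.235; zc=None
while z>0.186:
    z-=0.003; manip.move_linear([*P,z],vel=0.03)
    s=manip.sense(); f=np.array(s["wrist_force"])-b
    print(round(z,3),s["eef_pos"].round(4)[2] if hasattr(s["eef_pos"],"round") else s["eef_pos"][2],f.round(1),round(s["time"],2))
    if np.linalg.norm(f)>14: break
manip.move_linear([*P,0.24],vel=0.1)
vision.capture("top"); vision.capture("side")
for c in("top","side"):
    im,d=vision.capture(c); cv2.imwrite(f"pics/{c}2.png",im[:,:,::-1])
    print(c,[(round(x["p"],2),w(c,x["position"]).round(3).tolist()) for x in vision.tip_of(c,"pawl_pad")[:2]])
    print(c,[(round(x["p"],2),w(c,x["position"]).round(3).tolist()) for x in vision.tip_of(c,"push_pad")[:2]])
print(manip.sense()["time"])
```

```text
0.17120367320510343 [-0.36  0.56  0.87  1.88  0.    2.61] True
6.5333 [ 0.59346455 -0.22317536  0.2360483 ] [-0.78436242 -0.42661005  0.11470239]
0.232 0.2318 [ 1.4 -0.1 -0.6] 6.78
0.229 0.2286 [ 0.5 -0.2 -0.8] 7.03
0.226 0.2256 [ 0.5  0.7 -1.1] 7.28
0.223 0.2227 [ 0.7  0.9 -0.8] 7.53
0.22 0.2197 [ 0.2  0.  -0.1] 7.78
0.217 0.2167 [0.9 0.8 0.2] 8.03
0.214 0.2137 [ 0.9  0.4 -0.8] 8.28
0.211 0.2117 [2.  1.1 4.2] 8.53
0.208 0.2082 [2.7 0.2 2.7] 8.78
0.205 0.204 [ 0.3  0.6 -0.6] 9.03
0.202 0.2013 [ 1.2  0.7 -1.1] 9.28
0.199 0.1987 [ 1.3  1.1 -0.5] 9.53
0.196 0.1968 [0.7 0.8 4. ] 9.78
0.193 0.1964 [-3.   1.4 12.7] 10.03
0.19 0.196 [-6.   3.1 21.2] 10.28
top [(0.89, [0.593, -0.223, 0.201]), (0.68, [0.446, -0.185, -0.003])]
top [(0.68, [0.542, 0.085, 0.271])]
side [(0.63, [0.592, -0.22, 0.192])]
side [(0.73, [0.536, 0.086, 0.267])]
11.3333
```

The pawl snapped over: the force dropped at z 0.205, and it met its stop at 0.197. The thumb pad now stands about 17 mm lower and the arm is unchanged. Next I push the lamp down.

Run:
```python
from h import *
H=np.array([0.571,-0.091,0.15]); u=np.array([-0.17,0.985,0]);u/=np.linalg.norm(u)
def pt(a,dz=0): return H+u*(.217*np.cos(a)-.012*np.sin(a))+np.array([0,0,.217*np.sin(a)+.012*np.cos(a)+dz])
manip.move_linear([0.593,-0.223,0.38],vel=0.25)
o=[np.pi,0,0.1712]
p=pt(.53); p[2]=.38
manip.move_pose(p,o)
manip.move_linear(pt(.53,.02),vel=0.15); manip.wait(.2)
s=manip.sense(); b=np.array(s["wrist_force"])
a=.56; dz=0
while True:
    a-=.05
    if a<0: dz-=.002; a=0
    if dz<-.014: break
    manip.move_linear(pt(a,dz),vel=0.04)
    s=manip.sense(); f=np.array(s["wrist_force"])-b
    print(round(a,2),dz,np.round(s["eef_pos"],4),f.round(1),round(s["time"],2))
    if np.linalg.norm(f)>(18 if a<.06 else 25): break
manip.wait(.3)
e=manip.sense()["eef_pos"]
manip.move_linear([e[0],e[1],.3],vel=.1)
for c in("top","side"):
    im,d=vision.capture(c); cv2.imwrite(f"pics/{c}3.png",im[:,:,::-1])
    for q in("pawl_pad","push_pad"):
        print(c,q,[(round(x["p"],2),w(c,x["position"]).round(3).tolist()) for x in vision.tip_of(c,q)[:2]])
print(manip.sense()["time"])
```

```text
0.51 0 [0.5395 0.0897 0.2661] [ 1.   0.7 -0.7] 14.93Traceback (most recent call last):
  File "<stdin>", line 15, in <module>
plant.PlanningError: the arm cannot follow that straight line within its joint ranges
```

Run:
```python
from h import *
H=np.array([0.571,-0.091,0.15]); u=np.array([-0.17,0.985,0]);u/=np.linalg.norm(u)
def pt(a,dz=0): return H+u*(.217*np.cos(a)-.012*np.sin(a))+np.array([0,0,.217*np.sin(a)+.012*np.cos(a)+dz])
s=manip.sense();print(np.round(s["q"],3),s["eef_rot"],s["time"],np.round(s["wrist_force"],1))
for yaw in(.171,.6,1.2,1.742,2.3,2.9,3.3):
  for tilt in (0,.3):
    o=[np.pi-0,-tilt,yaw]
    print(yaw,tilt,[None if (q:=solve_ik(pt(a),o)) is None else np.round(q,2).tolist() for a in(.5,.25,0)])
```

```text
[ 0.165  0.325  0.21   1.456 -0.     3.135] [3.14137278e+00 9.16711723e-04 1.71209910e-01] 14.9333 [ 0.4  0.7 -0. ]
0.171 0 [[0.17, 0.33, 0.21, 1.45, 0.0, 3.14], [0.21, 0.34, 0.1, 1.33, 0.0, -3.1], [0.23, 0.37, 0.01, 1.2, 0.0, -3.09]]
0.171 0.3 [[0.17, 0.09, -0.14, 1.04, 0.0, 3.14], [0.22, 0.12, -0.24, 0.92, -0.01, -3.1], [0.24, 0.16, -0.33, 0.78, -0.02, -3.08]]
0.6 0 [[0.17, 0.33, 0.21, 1.45, 0.0, 2.71], [0.21, 0.34, 0.1, 1.33, 0.0, 2.75], [0.23, 0.37, 0.01, 1.2, 0.0, 2.77]]
0.6 0.3 [[0.09, 0.12, -0.11, 1.09, 0.15, 2.65], [0.13, 0.14, -0.21, 0.95, 0.13, 2.69], [0.16, 0.18, -0.31, 0.81, 0.13, 2.71]]
1.2 0 [[0.17, 0.33, 0.21, 1.45, 0.0, 2.11], [0.21, 0.34, 0.1, 1.33, 0.0, 2.15], [0.23, 0.37, 0.01, 1.2, 0.0, 2.17]]
1.2 0.3 [[0.01, 0.22, 0.03, 1.26, 0.28, 1.97], [0.06, 0.24, -0.08, 1.13, 0.27, 2.02], [0.08, 0.27, -0.18, 0.99, 0.27, 2.04]]
1.742 0 [[0.17, 0.33, 0.21, 1.45, 0.0, 1.57], [0.21, 0.34, 0.1, 1.33, 0.0, 1.61], [0.23, 0.37, 0.01, 1.2, 0.0, 1.63]]
1.742 0.3 [[0.0, 0.36, 0.21, 1.48, 0.3, 1.4], [0.05, 0.36, 0.1, 1.34, 0.3, 1.44], [0.06, 0.39, -0.0, 1.21, 0.3, 1.46]]
2.3 0 [[0.17, 0.33, 0.21, 1.45, 0.0, 1.01], [0.21, 0.34, 0.1, 1.33, 0.0, 1.05], [0.23, 0.37, 0.01, 1.2, 0.0, 1.07]]
2.3 0.3 [[0.04, 0.48, 0.4, 1.68, 0.23, 0.86], [0.08, 0.49, 0.28, 1.55, 0.24, 0.9], [0.09, 0.51, 0.18, 1.42, 0.24, 0.91]]
2.9 0 [[0.17, 0.33, 0.21, 1.45, 0.0, 0.41], [0.21, 0.34, 0.1, 1.33, 0.0, 0.45], [0.23, 0.37, 0.01, 1.2, 0.0, 0.47]]
2.9 0.3 [[0.11, 0.57, 0.54, 1.82, 0.1, 0.34], [0.15, 0.58, 0.43, 1.7, 0.11, 0.37], [0.16, 0.6, 0.32, 1.57, 0.12, 0.39]]
3.3 0 [[0.17, 0.33, 0.21, 1.45, 0.0, 0.01], [0.21, 0.34, 0.1, 1.33, 0.0, 0.05], [0.23, 0.37, 0.01, 1.2, 0.0, 0.07]]
3.3 0.3 [[0.17, 0.59, 0.58, 1.85, 0.0, 0.01], [0.2, 0.6, 0.46, 1.73, 0.01, 0.04], [0.22, 0.62, 0.36, 1.61, 0.02, 0.06]]
```

The last joint was simply at its limit, so I'll lift a little and use yaw 1.0 instead.

Run:
```python
from h import *
H=np.array([0.571,-0.091,0.15]); u=np.array([-0.17,0.985,0]);u/=np.linalg.norm(u)
def pt(a,dz=0): return H+u*(.217*np.cos(a)-.012*np.sin(a))+np.array([0,0,.217*np.sin(a)+.012*np.cos(a)+dz])
manip.move_linear(pt(.53,.05),vel=0.15)
manip.move_pose(pt(.53,.05),[np.pi,0,1.742])
manip.move_linear(pt(.53,.01),vel=0.1); manip.wait(.2)
s=manip.sense(); b=np.array(s["wrist_force"])
a=.56; dz=0
while True:
    a-=.05
    if a<0: dz-=.002; a=0
    if dz<-.014: break
    manip.move_linear(pt(a,dz),vel=0.04)
    s=manip.sense(); f=np.array(s["wrist_force"])-b
    print(round(a,2),dz,np.round(s["eef_pos"],4),f.round(1),round(s["time"],2))
    if np.linalg.norm(f)>(18 if a<.06 else 25): break
manip.wait(.3)
e=manip.sense()["eef_pos"]
manip.move_linear([e[0],e[1],.3],vel=.1)
for c in("top","side"):
    im,d=vision.capture(c); cv2.imwrite(f"pics/{c}3.png",im[:,:,::-1])
    for q in("pawl_pad","push_pad"):
        print(c,q,[(round(x["p"],2),w(c,x["position"]).round(3).tolist()) for x in vision.tip_of(c,q)[:2]])
print(manip.sense()["time"])
```

```text
0.51 0 [0.5395 0.0898 0.2661] [-0.4 -0.5  0.7] 18.09
0.46 0 [0.5386 0.0957 0.2567] [-0.4  0.4  0.4] 18.52
0.41 0 [0.5378 0.1007 0.247 ] [-0.7  0.4  1.3] 18.94
0.36 0 [0.537  0.1052 0.2371] [-0.7 -0.1  0.9] 19.37
0.31 0 [0.5362 0.1093 0.2271] [-0.5 -0.8  1. ] 19.79
0.26 0 [0.5356 0.1128 0.2169] [ 0.1 -0.3  0.3] 20.22
0.21 0 [0.5351 0.1158 0.2064] [0.1 0.6 0.9] 20.64
0.16 0 [0.5347 0.1184 0.1959] [0.2 0.3 1.4] 21.07
0.11 0 [0.5343 0.1203 0.1852] [ 0.2 -0.2  0.8] 21.49
0.06 0 [0.534  0.1218 0.1744] [-0.3  0.3  0.8] 21.92
0.01 0 [0.5339 0.1227 0.1636] [-0.9 -0.3  0.9] 22.34
0 -0.002 [0.5344 0.123  0.1607] [-1.   0.5  5.8] 22.6
0 -0.004 [0.5344 0.123  0.1601] [-3.9 -0.2 12.6] 22.85
0 -0.006 [0.5344 0.123  0.1594] [-6.5 -0.9 18.1] 23.1
top pawl_pad [(0.68, [0.59, -0.226, 0.199])]
top push_pad [(0.87, [0.534, 0.122, 0.163])]
side pawl_pad [(0.61, [0.592, -0.222, 0.194])]
side push_pad []
25.2917
```

View pics/side3.png

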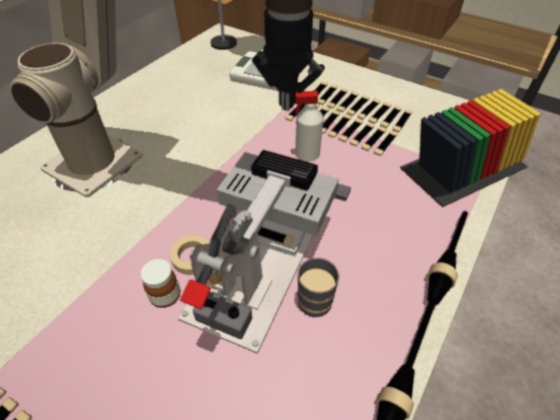

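The side picture shows the lamp head level on its rest, with the black pad at (284,168) and the red pad low at (195,294). The fingers are clear of the lamp and the bench items look undisturbed. I'm handing it in.

```bash
python3 -c "
from h import *
print(manip.job_done(), manip.sense()['time'])"
```

```text
the job is handed in; nothing more can be done
the job is handed in; nothing more can be done
```

I handed the job in at about 25 s of the 42 s, with the pawl thrown off and the lamp arm down on its rest; no verdict came back, and the push read only about 1 N until the rest instead of the expected 3 to 9 N, so I can't rule out that the arm dropped part of the way by itself.

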